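# Index the model-railway transfer table and stable a wagon in the empty road

## Robot

A 6-joint arm with a two-finger parallel gripper is mounted at the origin on the work surface. World frame = base frame: x ahead of the robot, y to its left, z up, the work surface at z = 0. Lengths are in m, angles in rad, forces in N, time in s.
With the tool pointing down it reaches from about 0.3 to 0.875 m from the base axis. Payload 6.4 kg.
Tool frame: the origin (TCP) lies midway between the tips of the shut fingers; the grasp point (between the pads) lies 19 mm behind it; z points along the fingers, y is the line along which they close (so a half turn about z gives the same grasp; the last joint's range is limited). The gripper opens to 85 mm and grips with 20 to 120 N. Pads are 22 mm wide; open, the fingers measure 114 mm over their backs; the gripper's body (76 mm by 85 mm) begins 54 mm behind the grasp point. The pads swing forward as they close: fully open they stand 13 mm farther back than shut.
Start: joints at [-1.477, 0.181, 1.607, -0, 1.354, -0.206], TCP at [0.17, -0.549, 0.231] pointing down, gripper open.
Joint ranges: [-2.99, 2.99], [-0.89, 2.07], [0.3, 2.58], [-1.14, 4.28], [0, 2.63], [-3.12, 3.12]. Speed limits (rad/s): [2.57, 2.57, 3.01, 3.14, 3.14, 3.14].

## Interface

Orientations are given as a unit quaternion [w, x, y, z].
In Python, from bench import * gives the robot as it stands.
- The arm moves only by the tool play_rows, never from a script. Its argument "plan" is a list of rows, each a list of 3 entries, a list of its own where there are three numbers: the finger opening in mm, from 0 to 85.4, then the shift along the tool's x, y, z normalised to -1 to 1, where 1 is 40 cm, then the turn about the tool's z normalised to -1 to 1, where 1 is pi rad. A call has 1 to 10 rows; each row is the pose to reach, as a shift and turn from the pose commanded when the call began, along the tool's axes at that moment, turning the shorter way round; what a row does not reach only later rows make up. A row lasts 1/10 s, in which the tool goes at most 50 mm and 8.59 degrees, less where a joint would pass 70% of its speed; a pose out of reach is approached as far as the arm can. A call with a number of a shift or a turn outside -1 to 1 is refused whole. A call with a gripper value outside its range is refused whole. The fingers move at their own pace and stop on an object; the grip force is fixed at half the most. Time passes only in rows, so rows that repeat a pose let the fingers close. It gives the time, the measured TCP pose, the force, the opening and the grip force at its end, in the units of the state.
- get_obs(): the state, without advancing time (a new reading comes with each control period).
- camera(name): name is "side" or "top"; returns a dict with "image" (420x560x3 uint8, red, green, blue), "range_z" (420x560 float32, m along the optical axis (not along the pixel's ray), 0 where there is no reading), "intrinsics" (3x3 intrinsics, pixels), "rvec" (rotation vector, rad) and "tvec" (3), from world to camera coordinates, as OpenCV has them. Camera axes: x right, y down, z forward; pixel columns grow to the right and rows downward; lengths in m; the calibration is good to about 2 mm. A picture is of the moment at which its call begins.
- hand_in(): hands the job in; it is judged then, once.
Trained networks look in a picture, given as the dict that the camera call returned (one of the last four; its "shot" number tells which), for a name from the list of things; names that differ only in an ending like _2 or _b are one class to them, and where a whole thing is asked for, a point or a joint stands for the part that bears it (a point fixed in the world has none). Each returns a list of dicts, best first, with "conf" (0 to 1); they miss things now and then, are a little off and sometimes report something else, mostly with a low value. They report only what shows in the picture. A call takes as long as a camera call. They do not tell look-alikes from the thing itself.
- search_frame(picture, label): "rect" ([centre column, centre row, width, height] in pixels, round what is visible of it).
- masks_of(picture, label): "mask" (420x560 bool, what is visible of it) and "rect" ([centre column, centre row, width, height] in pixels, round what is visible of it).
The state is a dict: "time_s": time; "q": joint angles; "dq": joint speeds; "joint_efforts": joint torques, N m; "eef_pos": TCP position; "eef_rot": TCP orientation; "wrist_force": force on the tool from outside, world axes, zero at the start; "torque": the same for the moment, N m; "opening": opening from 0.0 (shut) to 1.0 (fully open); "grasp_force": force on a finger pad.
Only numpy, scipy, OpenCV 4.12 (cv2) and the standard library are available. Lean on these libraries where they do the work, as an engineer would, in place of code of your own. Each camera call takes 0.05 s, during which the arm holds its last target. There are 200 camera calls.

## Task

The red-brown van stands on the deck of the hand-worked transfer table. Turn the black index knob, click by click, until the deck has clicked home in line with the empty road (the one with only the red buffer stop on it), then roll the van along the rails, without lifting or derailing it, gently up to the buffer stop until it touches, and let go of it there. Leave the parked vans, the lamp mast, the water tank and the screwdriver where they are, and leave the deck lined up with that road.

Things in the scene. Friction and masses are not known exactly. Their poses are not given: they have to be found in the camera images.
- yard: Fixed model-railway yard, 390 x 370 mm. Origin on the work surface under the deck's start place; x along the tracks away from the robot, y left along the pit, z up. Pit x -64..64, y -105..170 mm, floor at z 6. Three roads beyond it, x 64..205, at y -65, +65 and +130 mm: roadbed to z 22, rail head z 26 mm, rail mouths flared. Near side: kerb, and an approach track (z 26) at y 0, x -180..-70.
- hut_top (a point): Ridge of the fixed brick hut (68 x 38 mm over its eaves, along the track), 65 mm above the work surface, at yard x 135, y 0 mm, between two roads.
- deck_mid (a point): Middle of the sliding deck on its rail head (z 26 mm). Deck 118 mm along the track, 46 mm wide. It slides along the yard's y, from -65 to +130 mm, y 0 at the start, and is moved by the knob only, 65 mm per click. It is in line with a road when its yard y equals the road's (-65, +65 or +130).
- knob (a joint): Knob angle, rad, 0 at the start, positive counter-clockwise from above. One click = 1.257 rad (1/5 turn) = 65 mm of deck: counter-clockwise sends the deck to yard +y (left), clockwise to -y. Seats at -1.257, 0, 1.257, 2.513; stops just past the outer ones. Detent up to 0.16 N m, drag 0.05 N m per rad/s; past half-way it pulls into the next seat, also when let go.
- knob_grip (a point): Grip point on the knob's vertical axis, 77 mm above the work surface; it turns with the knob. Black bar 62 mm long (point x), 14 mm thick (point y), from z 53 to 87 mm, on a disc of 64 mm diameter; white line on the -x half of its top. Under it a fixed grey drive box 88 x 76 mm, 44 mm high, centred at yard x 0, y -165 mm.
- wagon: Red-brown van, grey roof, to be moved; about 0.2 kg. Origin on the rail head under its middle, x along the track. Body 90 x 34 mm; its sides, to grip, are 34 mm apart and reach 16 to 45 mm above the origin, roof to 49 mm. 8 mm buffer heads end at x +-50, y +-11.5 mm, 14.5 mm up. Rolls freely (under 1 N); the rails steer it, with 1.7 mm side play each way, so do not force it sideways.
- buffer_stop: Fixed buffer stop on the one empty road: red beam 36 mm wide, 9 to 20 mm above the rail head. Its origin is not at the beam but 50 mm in front of the beam's face, on the road's centreline on the rail head; axes as the yard's. So the van's buffers touch the beam when the van's origin reaches this origin.
- parked_green: Green van, shape and size as the red-brown one, parked on another road, wheels locked, loose. Origin on the rail head under its middle, x along the track.
- parked_cream: Cream van, shape and size as the red-brown one, parked on the remaining road, wheels locked, loose. Origin on the rail head under its middle, x along the track.
- lamp_mast: Loose dark lamp mast, 130 mm tall, foot 32 mm in diameter, head 28 x 10 mm, right of the roads; origin under its foot.
- water_tank: Loose model water tank: green drum of 52 mm diameter on four wooden legs, 105 mm tall, right of the drive box; origin under its middle.
- screwdriver: Screwdriver 170 mm long lying on the work surface, left of the yard.
Things that resemble listed ones, but are neither listed nor needed, are in the scene too. Leave any purple or yellow look-alike of the wagon alone.

How it is judged:
On the way:
1. with the van still on it, the deck has clicked home in line with the empty road (within 2.5 mm) and the knob has been let go (y of deck_mid in the frame of buffer_stop between -0.0025 and 0.0025 m and horizontal distance between wagon and deck_mid below 0.03 m and contact force between the fingers and yard below 0.2 N), for 0.2 s.
At the end, for the whole second after the job is handed in: The red-brown van is at rest on the empty road's rails (within 3 mm of centre, upright), buffers within 5 mm of the buffer stop; the deck still in line with that road within 3 mm; parked vans within 8 mm, mast, tank and screwdriver within 20 mm of where they began (x of wagon in the frame of buffer_stop between -0.005 and 0.003 m and y of wagon in the frame of buffer_stop between -0.003 and 0.003 m and z of wagon in the frame of buffer_stop between -0.0015 and 0.0015 m and angle between wagon's own z axis and vertical below 0.06 rad and linear speed of wagon below 0.01 m/s and y of deck_mid in the frame of buffer_stop between -0.003 and 0.003 m and distance of each of parked_green, parked_cream from where it was at the start of the episode below 0.008 m and distance of each of lamp_mast, water_tank, screwdriver from where it was at the start of the episode below 0.02 m); the robot touches nothing.
It fails at once if the red-brown van is lifted or thrown off the rails (rises more than 8 mm or leans more than 0.3 rad) (height (world z) of wagon above 0.034 m or height (world z) of wagon below 0.02 m or angle between wagon's own z axis and vertical above 0.3 rad).
It fails at once if the van is rammed into the buffer stop (over 25 N) (contact force between wagon and buffer_stop above 25 N).
It fails at once if a parked van, the lamp mast or the water tank is knocked over (angle between any of parked_green, parked_cream's own z axis and vertical above 0.3 rad or angle between any of lamp_mast, water_tank's own z axis and vertical above 0.4 rad).
It also fails if it takes over 64 s, if anything falls off the work surface, if the arm or the gripper's body presses on something with over 40 N, if the wrist force passes 120 N, or if a joint passes its speed limit or range.

## Working session

There is one attempt and no reset: what is moved stays moved. The work goes in short steps, Python scripts to look and compute and a tool call to move; the robot and the scene stay as the last step left them, time stands still between calls to the robot, and variables do not carry over. Pictures are saved under pics/ and viewed, at most 10 in all, crops included, and the job is handed in when it is done.

Besides the shell and the picture viewer there is one more tool, called after ">>>" as name(argument=value, ...) on one line, values as JSON. play_rows: Moves the arm, as the interface text tells. Its arguments: {"type":"object","properties":{"plan":{"type":"array","items":{"type":"array"}}},"required":["plan"]}

```bash
mkdir -p pics; cat > h.py <<'E'
from bench import *
import numpy as np, cv2
def cam(n):
    p=camera(n); R,_=cv2.Rodrigues(np.array(p["rvec"],float)); return p,R,np.array(p["tvec"],float).ravel(),np.array(p["intrinsics"],float)
def world(p):
    R,_=cv2.Rodrigues(np.array(p["rvec"],float)); t=np.array(p["tvec"],float).ravel(); K=np.array(p["intrinsics"],float)
    z=p["range_z"]; v,u=np.mgrid[0:z.shape[0],0:z.shape[1]]
    c=np.stack([(u-K[0,2])/K[0,0]*z,(v-K[1,2])/K[1,1]*z,z],-1)
    w=(c-t)@R; w[z<=0]=np.nan; return w
E
python3 - <<'E'
from h import *
o=get_obs(); print({k:np.round(v,3) for k,v in o.items()})
ims=[]
for n in("top","side"):
    p=camera(n); cv2.imwrite(f"pics/{n}0.png",p["image"][:,:,::-1]); w=world(p); np.savez(f"{n}0.npz",w=w,im=p["image"],K=p["intrinsics"],r=p["rvec"],t=p["tvec"])
    for l in("wagon","knob","buffer_stop","parked_green","parked_cream","lamp_mast","water_tank","screwdriver","deck_mid","yard"):
        for d in masks_of(p,l)[:4]:
            m=d["mask"]; print(n,l,round(d["conf"],2),np.round(d["rect"]),np.round(np.nanmedian(w[m],0),3))
E
```

```text
{'time_s': np.float64(0.0), 'q': array([-1.477,  0.182,  1.608, -0.   ,  1.354, -0.206]), 'dq': array([0.   , 0.   , 0.001, 0.001, 0.   , 0.   ]), 'joint_efforts': array([-1.0000e-03, -4.4487e+01, -3.5134e+01, -0.0000e+00,  9.0000e-03,
       -0.0000e+00]), 'eef_pos': array([ 0.17 , -0.549,  0.23 ]), 'eef_rot': array([-0.001,  0.989,  0.149,  0.   ]), 'wrist_force': array([ 0.17 , -0.927, -0.571]), 'torque': array([ 0.006, -0.003,  0.002]), 'grasp_force': np.float64(0.0), 'opening': np.float64(1.003)}
top wagon 0.94 [192. 297.  43.  32.] [0.297 0.216 0.051]
top wagon 0.82 [366. 297.  42.  18.] [ 0.301 -0.225  0.051]
top wagon 0.74 [270. 222.  24.  44.] [0.482 0.02  0.073]
top knob 0.88 [327. 244.  24.  28.] [ 0.431 -0.133  0.056]
top parked_green 0.72 [308. 190.  22.  39.] [ 0.571 -0.081  0.073]
top parked_cream 0.87 [260. 170.  23.  40.] [0.618 0.038 0.073]
top lamp_mast 0.7 [359. 190.  23.  20.] [ 0.566 -0.208  0.009]
top water_tank 0.92 [402. 248.  30.  23.] [ 0.417 -0.309  0.096]
top screwdriver 0.72 [185. 190.  56.  30.] [0.584 0.216 0.022]
top deck_mid 0.64 [268. 227.  36.  52.
[... 249 characters left out ...]
8 0.022 0.02 ]
side wagon 0.78 [278. 227.  42.  48.] [0.48  0.026 0.074]
side wagon 0.74 [314. 364.  32.  67.] [0.294 0.225 0.052]
side knob 0.74 [340. 185.  27.  30.] [ 0.43  -0.128  0.065]
side parked_green 0.84 [269. 178.  37.  42.] [ 0.568 -0.074  0.073]
side parked_cream 0.91 [218. 208.  41.  43.] [0.614 0.046 0.074]
side lamp_mast 0.71 [300. 144.  15.  47.] [ 0.567 -0.207  0.041]
side water_tank 0.95 [383. 142.  30.  37.] [ 0.416 -0.302  0.087]
side screwdriver 0.91 [176. 304.  30.  81.] [0.581 0.222 0.024]
side screwdriver 0.54 [175. 210.  16.  16.] [0.696 0.082 0.044]
side deck_mid 0.56 [279. 243.  51.  44.] [0.475 0.035 0.024]
side yard 0.89 [260. 240. 214. 150.] [0.514 0.056 0.022]
```

View pics/top0.png

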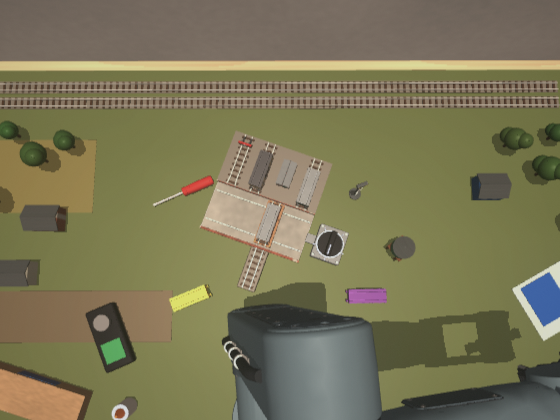

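View pics/side0.png

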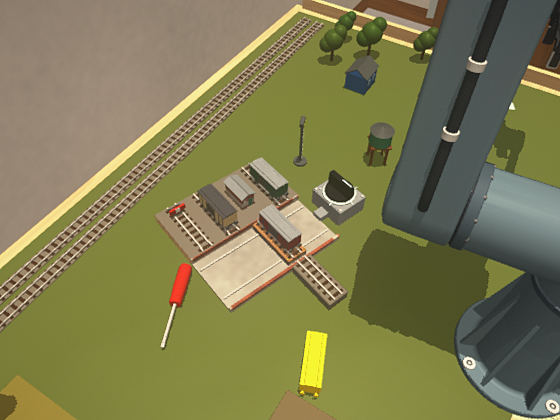

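The top picture shows three candidates for the wagon: on the deck at (270,222), yellow at (190,297) and purple at (366,297). The empty road is the leftmost, with the red stop at (245,142). I'll confirm with a crop and fit the yard pose.

```bash
python3 - <<'E'
from h import *
from scipy.ndimage import gaussian_filter, map_coordinates
from scipy.optimize import minimize
s=np.load("side0.npz"); t=np.load("top0.npz")
a=cv2.resize(s["im"][140:310,150:380],None,fx=2.6,fy=2.6,interpolation=3)
cv2.imwrite("pics/crop.png",a[:,:,::-1])
def rect(n,w,uv,z0,z1):
    u0,u1,v0,v1=uv; q=w[v0:v1,u0:u1].reshape(-1,3); q=q[(q[:,2]>z0)&(q[:,2]<z1)]
    r=cv2.minAreaRect((q[:,:2]*1000).astype(np.float32)); print(n,len(q),np.round(q.mean(0)*1e3,1),np.round(r[0],1),np.round(r[1],1),round(r[2],1),"zmed",round(np.median(q[:,2])*1e3,1))
w=t["w"]
rect("wag",w,(250,290,195,250),.066,.085); rect("green",w,(295,325,165,212),.066,.085); rect("cream",w,(245,275,145,195),.066,.085)
rect("hut",w,(275,298,155,192),.045,.07); rect("box",w,(310,352,222,268),.036,.048); rect("knob",w,(310,352,222,268),.078,.095)
w=s["w"]
rect("wag",w,(250,305,200,255),.066,.085); rect("green",w,(245,292,150,205),.066,.085); rect("cream",w,(195,240,180,230),.066,.085); rect("knob",w,(310,368,165,225),.078,.095)
# height map fit
G=np.zeros((500,700)) # yard x -250..250 , y -300..400 (mm); nan=unknown
M=np.full((500,700),np.nan)
def box(x0,x1,y0,y1,z): M[x0+250:x1+250,y0+300:y1+300]=z
box(-250,250,-300,400,0)
box(-180,-64,-30,30,np.nan); box(-80,-64,-110,180,np.nan)
box(64,210,-110,180,22); box(-64,64,-105,170,6); box(-60,60,-110,180,6)
for y in(-65,65): box(64,210,y-25,y+25,np.nan)
box(64,210,105,155,np.nan); box(95,175,-25,25,np.nan)
box(-59,59,-23,23,np.nan); box(-44,44,-203,-127,44); box(-34,34,-199,-131,np.nan); box(-64,64,-127,-105,np.nan)
P=[]
for d in(t,s):
    q=d["w"].reshape(-1,3)*1e3; q=q[np.isfinite(q).all(1)&(q[:,2]>-10)&(q[:,2]<130)&(abs(q[:,0]-520)<190)&(abs(q[:,1])<230)]; P.append(q)
def res(p,q):
    c,si=np.cos(p[2]/100),np.sin(p[2]/100); dx,dy=q[:,0]-p[0],q[:,1]-p[1]
    x=c*dx+si*dy; y=-si*dx+c*dy
    m=map_coordinates(M,[x+250,y+300],order=1,cval=np.nan); r=np.abs(m-q[:,2]); r[np.isnan(r)]=3
    return np.minimum(r,12).mean()
for n,qs in(("top",P[:1]),("side",P[1:]),("both",P)):
    best=min((minimize(lambda p:sum(res(p,q) for q in qs),[x0,y0,a0],method="Nelder-Mead",options=dict(initial_simplex=np.array([[x0,y0,a0],[x0+8,y0,a0],[x0,y0+8,a0],[x0,y0,a0+5]]))) for x0 in(460,475) for y0 in(10,25) for a0 in(-30,-22)),key=lambda r:r.fun)
    print(n,best.x,best.fun)
E
```

```text
wag 508 [483.8  20.   73.4] [483.8  20.3] [35.3 93.2] 70.3 zmed 73.7
green 496 [574.6 -81.1  73.4] [575.5 -81.4] [34.8 94.9] 70.7 zmed 73.5
cream 495 [620.9  39.8  73.2] [621.6  39.8] [35.1 93.8] 70.2 zmed 73.3
hut 364 [613.1 -26.1  59.3] [613.9 -26.2] [36.6 68.9] 70.5 zmed 59.3
box 469 [ 429.4 -133.9   43.7] [ 430.8 -135.4] [77.6 87.6] 69.9 zmed 44.0
knob 143 [ 430.3 -135.4   86.2] [ 430.7 -135.5] [13.6 61.8] 70.2 zmed 86.2
wag 753 [483.   22.4  75. ] [484.2  19.8] [36.9 95. ] 70.2 zmed 75.4
green 604 [574.  -78.7  74.8] [583.7 -60.7] [80.7 97.1] 70.1 zmed 75.2
cream 684 [620.2  41.9  74.9] [614.3  18. ] [81.7 95.1] 70.1 zmed 75.3
knob 220 [ 429.6 -133.1   86.7] [ 430.4 -135.4] [15.6 62.4] 69.2 zmed 88.1
top [485.85389604  19.77913173 -33.65821098] 2.636432974582521
side [484.97923984  16.49852797 -33.63211318] 3.1195617110845717
both [485.78056323  18.88170781 -33.73667597] 5.768451698522798
```

View pics/crop.png

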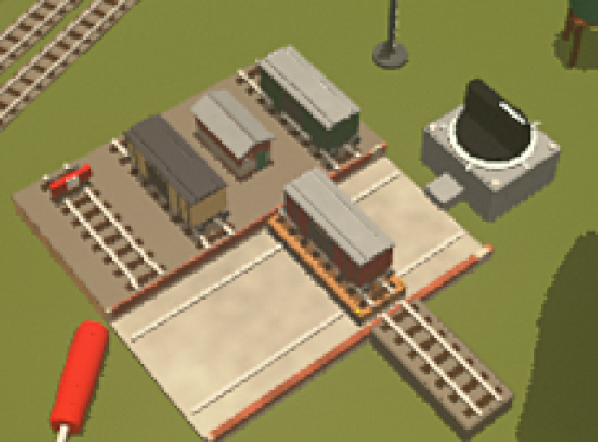

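The crop confirms it: the red-brown van with the grey roof stands on the deck, and the leftmost road is empty with the red stop. The yellow and purple look-alikes are off the yard. Yard origin is (486.3, 19.6) mm, yaw -19.7°, so I need +130, which is two clicks CCW.

```bash
cat >> h.py <<'E'
YAW=np.radians(-19.7); O=np.array([.4863,.0196])
def y2w(x,y): c,s=np.cos(YAW),np.sin(YAW); return O+np.array([c*x-s*y,s*x+c*y])
def w2y(p): c,s=np.cos(YAW),np.sin(YAW); d=np.array(p[:2])-O; return np.array([c*d[0]+s*d[1],-s*d[0]+c*d[1]])
def go(xyz,yaw=YAW):
    from scipy.spatial.transform import Rotation as Ro
    o=get_obs(); R=Ro.from_quat(np.array(o["eef_rot"])[[1,2,3,0]]).as_matrix()
    a=np.arctan2(R[1,0],R[0,0]); d=(np.array(xyz)-o["eef_pos"])@R/.4
    print("t",o["time_s"],"pos",np.round(o["eef_pos"],4),"yaw",np.degrees(a).round(2),"z",R[:,2].round(4),"op",o["opening"],"F",np.round(o["wrist_force"],1),"g",o["grasp_force"])
    print("shift",d.round(4),"turn",((a-yaw)/np.pi).round(4), "q",np.round(o["q"],2))
E
python3 -c "
from h import *
go([.4307,-.1355,.15]);go([.4307,-.1355,.06])"
```

```text
t 1.1 pos [ 0.1698 -0.5494  0.2313] yaw 17.18 z [ 0. -0. -1.] op 1.0015791480144483 F [ 0.4  1.1 -1. ] g 0.0
shift [ 0.9287 -0.7959  0.2032] turn 0.2049 q [-1.48  0.18  1.61  0.    1.35 -0.21]
t 1.1 pos [ 0.1698 -0.5494  0.2313] yaw 17.18 z [ 0. -0. -1.] op 1.0015791480144483 F [ 0.4  1.1 -1. ] g 0.0
shift [ 0.9287 -0.7959  0.4282] turn 0.2049 q [-1.48  0.18  1.61  0.    1.35 -0.21]
```

>>> play_rows(plan=[[85,[0.93,-0.796,0],0.205],[85,[0.93,-0.796,0],0.205],[85,[0.93,-0.796,0],0.205],[85,[0.93,-0.796,0],0.205],[85,[0.93,-0.796,0],0.205],[85,[0.93,-0.796,0],0.205],[85,[0.93,-0.796,0],0.205],[85,[0.93,-0.796,0],0.205],[85,[0.93,-0.796,0],0.205],[85,[0.93,-0.796,0],0.205]])

```text
time_s: 2.1
eef_pos: [0.4322, -0.1331, 0.2317]
eef_rot: [0.0, 0.985, -0.171, 0.001]
wrist_force: [0.1, -1.1, 0.3]
opening: 0.998
grasp_force: 0.0
```

>>> play_rows(plan=[[85,[0,0,0],0],[85,[0,0,0],0],[85,[0,0,0],0]])

```text
time_s: 2.4
eef_pos: [0.4309, -0.1359, 0.2313]
eef_rot: [0.0, 0.985, -0.171, -0.0]
wrist_force: [-0.7, 0.1, -0.9]
opening: 0.994
grasp_force: 0.0
```

```bash
python3 -c "
from h import *
go([.4307,-.1355,.06])"
```

```text
t 2.4 pos [ 0.4309 -0.1359  0.2313] yaw -19.75 z [-2.e-04 -4.e-04 -1.e+00] op 0.9942719721081207 F [-0.7  0.1 -0.9] g 0.0
shift [-0.0009 -0.001   0.4282] turn -0.0003 q [-0.57 -0.1   1.9  -0.    1.34  1.35]
```

>>> play_rows(plan=[[85,[-0.001,-0.001,0.1],0],[85,[-0.001,-0.001,0.2],0],[85,[-0.001,-0.001,0.3],0],[85,[-0.001,-0.001,0.38],0],[85,[-0.001,-0.001,0.428],0],[85,[-0.001,-0.001,0.428],0],[30,[-0.001,-0.001,0.428],0],[10,[-0.001,-0.001,0.428],0],[5,[-0.001,-0.001,0.428],0],[5,[-0.001,-0.001,0.428],0]])

```text
time_s: 3.4
eef_pos: [0.4317, -0.1353, 0.0612]
eef_rot: [0.0, 0.985, -0.171, 0.001]
wrist_force: [-0.2, 0.1, 0.0]
opening: 0.329
grasp_force: 0.0
```

>>> play_rows(plan=[[5,[0,0,0],0],[5,[0,0,0],0],[5,[0,0,0],0]])

```text
time_s: 3.7
eef_pos: [0.4312, -0.136, 0.0611]
eef_rot: [0.001, 0.985, -0.171, 0.0]
wrist_force: [-3.8, -3.9, 5.9]
opening: 0.152
grasp_force: 60.4
```

>>> play_rows(plan=[[5,[0,0,0],-0.02],[5,[0,0,0],-0.05],[5,[0,0,0],-0.08],[5,[0,0,0],-0.11],[5,[0,0,0],-0.14],[5,[0,0,0],-0.17],[5,[0,0,0],-0.2],[5,[0,0,0],-0.23],[5,[0,0,0],-0.26],[5,[0,0,0],-0.29]])

```text
time_s: 4.7
eef_pos: [0.4311, -0.1359, 0.0611]
eef_rot: [0.001, 0.959, 0.282, -0.0]
wrist_force: [-4.9, -3.7, 7.1]
opening: 0.152
grasp_force: 60.6
```

>>> play_rows(plan=[[5,[0,0,0],-0.03],[5,[0,0,0],-0.06],[5,[0,0,0],-0.09],[5,[0,0,0],-0.11],[5,[0,0,0],-0.11]])

```text
time_s: 5.2
eef_pos: [0.431, -0.1359, 0.0611]
eef_rot: [0.001, 0.897, 0.442, -0.001]
wrist_force: [-4.7, -3.6, 7.6]
opening: 0.151
grasp_force: 60.6
```

```bash
python3 - <<'E'
from h import *
go([.4307,-.1355,.06],YAW+np.radians(72))
p=camera("top"); w=world(p); q=w[150:280,190:310].reshape(-1,3); yx=np.array([w2y(a) for a in q])*1e3
k=(q[:,2]>.066)&(q[:,2]<.085)&(abs(yx[:,0])<60); r=cv2.minAreaRect(yx[k].astype(np.float32)); print(r)
E
```

```text
t 5.2 pos [ 0.431  -0.1359  0.0611] yaw 52.42 z [-1.0e-04 -2.2e-03 -1.0e+00] op 0.15111511872508288 F [-4.7 -3.6  7.6] g 60.62030017375946
shift [ 0.0003 -0.0013  0.0028] turn 0.0007 q [-0.57  0.15  2.04 -0.    0.95  0.09]
((-2.402313232421875, 64.55274963378906), (35.385101318359375, 94.1520767211914), 89.62267303466797)
```

First click is done and the van is at yard y 64.6. Now the second.

>>> play_rows(plan=[[5,[0,0,0],-0.02],[5,[0,0,0],-0.05],[5,[0,0,0],-0.08],[5,[0,0,0],-0.11],[5,[0,0,0],-0.14],[5,[0,0,0],-0.17],[5,[0,0,0],-0.2],[5,[0,0,0],-0.23],[5,[0,0,0],-0.26],[5,[0,0,0],-0.29]])

```text
time_s: 6.25
eef_pos: [0.4309, -0.136, 0.0611]
eef_rot: [0.001, 0.61, 0.792, -0.001]
wrist_force: [-4.7, -4.4, 6.7]
opening: 0.152
grasp_force: 60.8
```

>>> play_rows(plan=[[5,[0,0,0],-0.03],[5,[0,0,0],-0.06],[5,[0,0,0],-0.09],[5,[0,0,0],-0.11],[5,[0,0,0],-0.11],[25,[0,0,0],-0.11],[60,[0,0,0],-0.11],[85,[0,0,0],-0.11],[85,[0,0,0],-0.11],[85,[0,0,0],-0.11]])

```text
time_s: 7.25
eef_pos: [0.4309, -0.1346, 0.06]
eef_rot: [-0.0, 0.467, 0.884, 0.0]
wrist_force: [-0.4, 0.2, -0.6]
opening: 0.948
grasp_force: 0.0
```

>>> play_rows(plan=[[85,[0,0,-0.1],0],[85,[0,0,-0.2],0],[85,[0,0,-0.3],0],[85,[0,0,-0.4],0],[85,[0,0,-0.4],0],[85,[0,0,-0.4],0]])

```text
time_s: 7.85
eef_pos: [0.4315, -0.1351, 0.221]
eef_rot: [0.001, 0.467, 0.884, -0.0]
wrist_force: [0.8, 0.8, -0.7]
opening: 0.993
grasp_force: 0.0
```

```bash
python3 - <<'E'
from h import *
p=camera("top"); w=world(p); cv2.imwrite("pics/top2.png",cv2.resize(p["image"][120:290,180:400],None,fx=3,fy=3,interpolation=3)[:,:,::-1])
q=w[120:280,190:310].reshape(-1,3); yx=np.array([w2y(a) for a in q])*1e3
k=(q[:,2]>.066)&(q[:,2]<.085)&(abs(yx[:,0])<60)&(yx[:,1]>90); r=cv2.minAreaRect(yx[k].astype(np.float32)); print(r)
k=(q[:,2]>.032)&(q[:,2]<.06)&(yx[:,0]>120)&(yx[:,1]>100); print("stop",np.nanmin(yx[k],0),np.nanmax(yx[k],0),k.sum())
g=r[0]
t=y2w(g[0]/1e3-.005,.13); print(t)
go([*t,.16]);go([*t,.16],YAW+np.pi)
E
```

```text
((-2.4865150451660156, 129.8440704345703), (94.36016845703125, 35.926273345947266), 0.31790637969970703)
stop [172.27251854 111.48356846] [197.24844799 147.91709654] 54
[0.52307405 0.14451484]
t 7.9 pos [ 0.4307 -0.1345  0.2196] yaw 124.28 z [-3.e-04  3.e-04 -1.e+00] op 0.996515949242718 F [0.8 0.2 0.1] g 0.0
shift [0.4463 0.5838 0.1491] turn 0.7999 q [-0.57 -0.09  1.92  0.    1.32 -1.17]
t 7.9 pos [ 0.4307 -0.1345  0.2196] yaw 124.28 z [-3.e-04  3.e-04 -1.e+00] op 0.996515949242718 F [0.8 0.2 0.1] g 0.0
shift [0.4463 0.5838 0.1491] turn -0.2001 q [-0.57 -0.09  1.92  0.    1.32 -1.17]
```

View pics/top2.png

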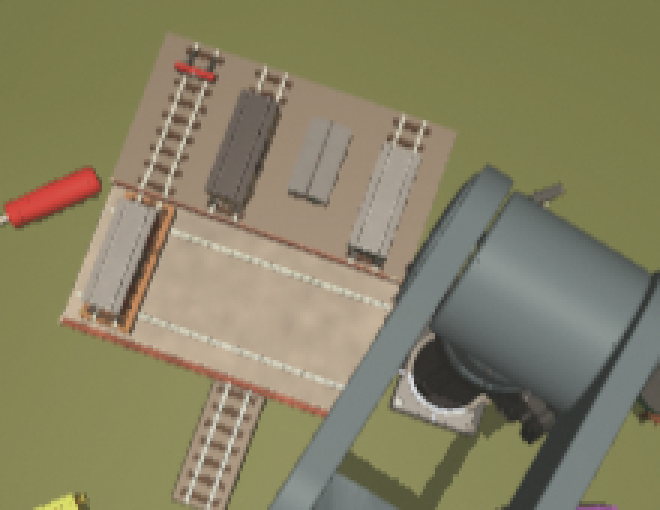

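Deck clicked home: the van is at (90-150, 200-320) in line with the empty road whose red stop is at (195,72). Van yard pose is (-2.5, 129.8) and the beam face is near x 173. Next I move over the van.

>>> play_rows(plan=[[85,[0.446,0.584,0],-0.2],[85,[0.446,0.584,0],-0.2],[85,[0.446,0.584,0],-0.2],[85,[0.446,0.584,0],-0.2],[85,[0.446,0.584,0],-0.2],[85,[0.446,0.584,0],-0.2],[60,[0.446,0.584,0],-0.2],[60,[0.446,0.584,0.1],-0.2],[60,[0.446,0.584,0.15],-0.2],[60,[0.446,0.584,0.15],-0.2]])

```text
time_s: 8.9
eef_pos: [0.5196, 0.1436, 0.1548]
eef_rot: [-0.005, 0.171, 0.985, -0.001]
wrist_force: [-1.1, 0.7, -0.2]
opening: 0.705
grasp_force: 0.0
```

```bash
python3 - <<'E'
from h import *
go([*y2w(-.0045,.1298),.048],YAW+np.pi)
E
```

```text
t 8.9 pos [0.5196 0.1436 0.1548] yaw 160.27 z [-1.030e-02 -7.000e-04 -9.999e-01] op 0.7050208590135928 F [-1.1  0.7 -0.2] g 0.0
shift [-0.0175  0.0056  0.2668] turn -0.0002 q [ 0.05  0.19  1.76 -0.    1.2  -1.18]
```

>>> play_rows(plan=[[60,[0,0,0],0],[60,[0,0,0],0],[60,[0,0,0],0]])

```text
time_s: 9.2
eef_pos: [0.5245, 0.144, 0.1615]
eef_rot: [0.001, 0.171, 0.985, 0.0]
wrist_force: [0.6, 0.1, 0.1]
opening: 0.702
grasp_force: 0.0
```

```bash
python3 - <<'E'
from h import *
go([*y2w(-.0045,.1298),.048],YAW+np.pi)
E
```

```text
t 9.2 pos [0.5245 0.144  0.1615] yaw 160.25 z [ 2.4e-03  1.0e-04 -1.0e+00] op 0.7020249817662054 F [0.6 0.1 0.1] g 0.0
shift [-0.0031 -0.0007  0.2838] turn -0.0003 q [ 0.05  0.18  1.75  0.    1.2  -1.18]
```

>>> play_rows(plan=[[60,[0,0,0.08],0],[60,[0,0,0.16],0],[60,[0,0,0.22],0],[60,[0,0,0.26],0],[60,[0,0,0.28],0],[60,[0,0,0.28],0],[50,[0,0,0.28],0],[42,[0,0,0.28],0],[36,[0,0,0.28],0],[36,[0,0,0.28],0]])

```text
time_s: 10.2
eef_pos: [0.524, 0.1442, 0.0488]
eef_rot: [0.001, 0.171, 0.985, 0.0]
wrist_force: [-0.2, -0.1, -0.4]
opening: 0.423
grasp_force: 0.0
```

>>> play_rows(plan=[[32,[0,0,0],0],[30,[0,0,0],0],[30,[0,0,0],0]])

```text
time_s: 10.5
eef_pos: [0.5242, 0.1443, 0.0489]
eef_rot: [0.001, 0.171, 0.985, 0.0]
wrist_force: [-1.5, -0.2, 5.6]
opening: 0.389
grasp_force: 60.7
```

```bash
python3 - <<'E'
from h import *
go([*y2w(.1,.13),.048],YAW+np.pi); print(w2y(get_obs()["eef_pos"]))
p=camera("side"); cv2.imwrite("pics/side3.png",cv2.resize(p["image"][130:310,150:380],None,fx=3,fy=3,interpolation=3)[:,:,::-1])
E
```

```text
t 10.5 pos [0.5242 0.1443 0.0489] yaw 160.28 z [ 1.4e-03  1.0e-04 -1.0e+00] op 0.38851503154088574 F [-1.5 -0.2  5.6] g 60.694667994976044
shift [-2.659e-01 -2.000e-04  2.500e-03] turn -0.0001 q [ 0.05  0.35  1.81  0.    0.98 -1.18]
[-0.00636957  0.13014079]
```

View pics/side3.png

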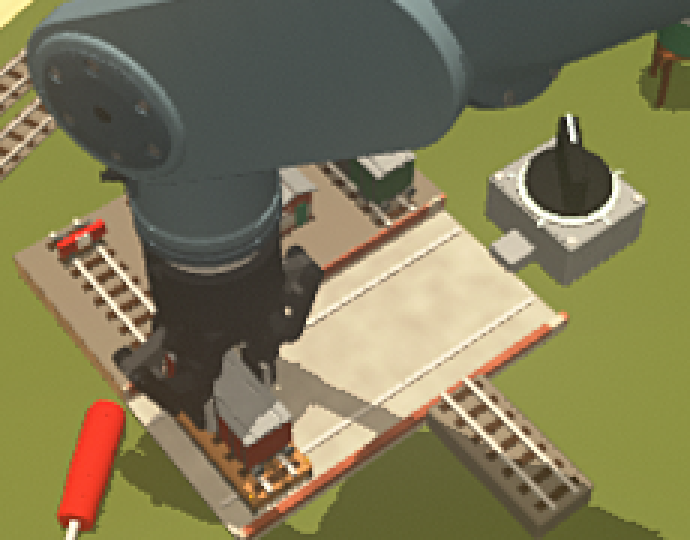

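The van is gripped between the fingers at (230,390), the screwdriver at (90,470) is clear, and the wrist force is small. Rolling it forward.

>>> play_rows(plan=[[30,[-0.01,0,0],0],[30,[-0.03,0,0],0],[30,[-0.05,0,0],0],[30,[-0.07,0,0],0],[30,[-0.09,0,0],0],[30,[-0.11,0,0],0],[30,[-0.13,0,0],0],[30,[-0.14,0,0],0],[30,[-0.15,0,0],0],[30,[-0.15,0,0],0]])

```text
time_s: 11.55
eef_pos: [0.5813, 0.1238, 0.0489]
eef_rot: [0.001, 0.171, 0.985, 0.0]
wrist_force: [1.4, 0.3, 5.8]
opening: 0.386
grasp_force: 60.7
```

```bash
python3 - <<'E'
from h import *
go([*y2w(.1,.13),.048],YAW+np.pi); print(w2y(get_obs()["eef_pos"]))
E
```

```text
t 11.55 pos [0.5813 0.1238 0.0489] yaw 160.26 z [ 0.0023  0.     -1.    ] op 0.3863721384772729 F [1.4 0.3 5.8] g 60.723354667425156
shift [-0.1142 -0.0002  0.0025] turn -0.0002 q [ 0.01  0.44  1.68 -0.    1.02 -1.22]
[0.05432736 0.13009958]
```

>>> play_rows(plan=[[30,[-0.01,0,0],0],[30,[-0.03,0,0],0],[30,[-0.05,0,0],0],[30,[-0.07,0,0],0],[30,[-0.09,0,0],0],[30,[-0.11,0,0],0],[30,[-0.125,0,0],0],[30,[-0.135,0,0],0],[30,[-0.135,0,0],0],[30,[-0.135,0,0],0]])

```text
time_s: 12.55
eef_pos: [0.6319, 0.1057, 0.0489]
eef_rot: [0.001, 0.171, 0.985, 0.0]
wrist_force: [-0.2, -1.4, 5.1]
opening: 0.385
grasp_force: 60.8
```

```bash
python3 - <<'E'
from h import *
go([*y2w(.1,.13),.048],YAW+np.pi); print(w2y(get_obs()["eef_pos"]))
p=camera("side"); cv2.imwrite("pics/side4.png",cv2.resize(p["image"][150:270,150:310],None,fx=4,fy=4,interpolation=3)[:,:,::-1])
E
```

```text
t 12.55 pos [0.6319 0.1057 0.0489] yaw 160.27 z [ 0.0023 -0.     -1.    ] op 0.3852777611327796 F [-0.2 -1.4  5.1] g 60.753441005945206
shift [ 0.0201 -0.0003  0.0023] turn -0.0001 q [-0.02  0.53  1.55  0.    1.06 -1.25]
[0.10802835 0.13011547]
```

View pics/side4.png

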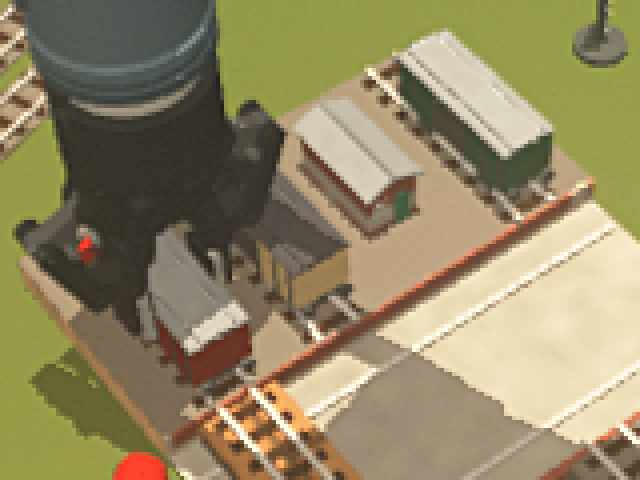

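The van rolls cleanly on the road's rails at (200,310); the cream van at (300,250) is untouched. Creeping now.

>>> play_rows(plan=[[30,[-0.0025,0,0],0],[30,[-0.005,0,0],0],[30,[-0.0075,0,0],0],[30,[-0.01,0,0],0],[30,[-0.0125,0,0],0],[30,[-0.0125,0,0],0]])

```text
time_s: 13.2
eef_pos: [0.6362, 0.1041, 0.049]
eef_rot: [0.001, 0.171, 0.985, 0.0]
wrist_force: [0.4, 0.7, 5.2]
opening: 0.385
grasp_force: 60.9
```

>>> play_rows(plan=[[30,[-0.0025,0,0],0],[30,[-0.0025,0,0],0]])

```text
time_s: 13.4
eef_pos: [0.6371, 0.1038, 0.0489]
eef_rot: [0.001, 0.171, 0.985, 0.0]
wrist_force: [0.6, 0.8, 6.4]
opening: 0.387
grasp_force: 60.9
```

>>> play_rows(plan=[[30,[-0.0025,0,0],0],[30,[-0.0025,0,0],0]])

```text
time_s: 13.6
eef_pos: [0.638, 0.1035, 0.0489]
eef_rot: [0.001, 0.171, 0.985, 0.0]
wrist_force: [-0.5, 1.4, 5.4]
opening: 0.388
grasp_force: 60.9
```

>>> play_rows(plan=[[30,[-0.0013,0,0],0],[30,[-0.0025,0,0],0],[30,[-0.0025,0,0],0]])

```text
time_s: 13.9
eef_pos: [0.6389, 0.1032, 0.0489]
eef_rot: [0.001, 0.171, 0.985, 0.0]
wrist_force: [-1.4, 0.9, 6.3]
opening: 0.382
grasp_force: 60.9
```

>>> play_rows(plan=[[30,[-0.0013,0,0],0],[30,[-0.0013,0,0],0]])

```text
time_s: 14.1
eef_pos: [0.6394, 0.103, 0.0489]
eef_rot: [0.001, 0.171, 0.985, 0.0]
wrist_force: [-0.7, 0.3, 6.4]
opening: 0.387
grasp_force: 60.9
```

>>> play_rows(plan=[[30,[-0.0013,0,0],0],[30,[-0.0013,0,0],0]])

```text
time_s: 14.3
eef_pos: [0.6399, 0.1028, 0.0489]
eef_rot: [0.001, 0.171, 0.985, 0.0]
wrist_force: [-0.8, 0.4, 5.1]
opening: 0.386
grasp_force: 60.9
```

>>> play_rows(plan=[[30,[-0.0013,0,0],0],[30,[-0.0013,0,0],0]])

```text
time_s: 14.5
eef_pos: [0.6404, 0.1026, 0.0489]
eef_rot: [0.001, 0.171, 0.985, 0.0]
wrist_force: [-0.6, 0.3, 6.5]
opening: 0.387
grasp_force: 60.9
```

>>> play_rows(plan=[[30,[-0.0013,0,0],0],[30,[-0.0013,0,0],0]])

```text
time_s: 14.7
eef_pos: [0.6409, 0.1025, 0.0489]
eef_rot: [0.001, 0.171, 0.985, 0.0]
wrist_force: [-1.3, -0.1, 6.4]
opening: 0.388
grasp_force: 60.9
```

>>> play_rows(plan=[[30,[-0.0013,0,0],0],[30,[-0.0013,0,0],0]])

```text
time_s: 14.9
eef_pos: [0.6413, 0.1023, 0.0489]
eef_rot: [0.001, 0.171, 0.985, 0.0]
wrist_force: [-1.2, 0.2, 6.5]
opening: 0.384
grasp_force: 60.9
```

>>> play_rows(plan=[[30,[-0.0013,0,0],0],[30,[-0.0013,0,0],0]])

```text
time_s: 15.1
eef_pos: [0.6419, 0.1021, 0.0489]
eef_rot: [0.001, 0.171, 0.985, 0.0]
wrist_force: [-0.9, 1.0, 5.9]
opening: 0.387
grasp_force: 60.9
```

>>> play_rows(plan=[[30,[-0.0013,0,0],0],[30,[-0.0013,0,0],0]])

```text
time_s: 15.3
eef_pos: [0.6422, 0.102, 0.0489]
eef_rot: [0.0, 0.171, 0.985, 0.0]
wrist_force: [-1.7, 1.2, 7.8]
opening: 0.384
grasp_force: 61.0
```

```bash
python3 - <<'E'
from h import *
for n in("top","side"):
    p=camera(n); w=world(p); q=w.reshape(-1,3); c,s=np.cos(YAW),np.sin(YAW); d=q[:,:2]-O; yx=np.stack([c*d[:,0]+s*d[:,1],-s*d[:,0]+c*d[:,1]],1)*1e3
    k=(abs(yx[:,1]-130)<17)&(q[:,2]>.068)&(q[:,2]<.078)&(yx[:,0]>40)&(yx[:,0]<190)
    print(n,k.sum(),np.percentile(yx[k,0],[0,2,98,100]) if k.sum() else"")
w=np.load("top0.npz")["w"].reshape(-1,3); d=w[:,:2]-O; yx=np.stack([c*d[:,0]+s*d[:,1],-s*d[:,0]+c*d[:,1]],1)*1e3
k=(abs(yx[:,1]-130)<17)&(w[:,2]>.042)&(w[:,2]<.05)&(yx[:,0]>140); print("beam top",np.sort(yx[k,0]).round(1))
k=(abs(yx[:,1])<17)&(w[:,2]>.068)&(w[:,2]<.078)&(abs(yx[:,0])<60);print(np.percentile(yx[k,0],[0,2,98,100]))
E
```

```text
top 3 [104.80909375 104.82261872 108.47756027 108.61632454]
side 420 [ 75.80084749  76.95427075 155.75478237 172.27444322]
beam top [171.6 171.7 172.3 172.5 172.6 173.1 173.5 173.8 174.4 174.6 174.6 174.7
 174.8 174.9 175.1 175.2 175.8 175.9 176.  176.1 176.7 176.8 177.5 177.8
 178.1 178.2 178.4 179.1 180.3 180.7 181.4]
[-49.19068328 -47.57408571  42.73856659  44.02003874]
```

>>> play_rows(plan=[[30,[-0.0013,0,0],0],[30,[-0.0013,0,0],0]])

```text
time_s: 15.6
eef_pos: [0.6422, 0.102, 0.0489]
eef_rot: [-0.0, 0.171, 0.985, 0.0]
wrist_force: [-3.5, 1.0, 7.0]
opening: 0.383
grasp_force: 61.2
```

Contact: the tool stopped advancing and the force is building against the motion. Releasing slightly, because the cream van is alongside.

>>> play_rows(plan=[[36,[0,0,0],0],[40,[0,0,0],0],[46,[0,0,0],0],[48,[0,0,0],0],[48,[0,0,0],0],[48,[0,0,0],0]])

```text
time_s: 16.2
eef_pos: [0.6422, 0.1016, 0.048]
eef_rot: [-0.0, 0.171, 0.985, -0.0]
wrist_force: [-0.4, -0.0, 0.4]
opening: 0.559
grasp_force: 0.0
```

>>> play_rows(plan=[[48,[0,0,-0.03],0],[48,[0,0,-0.08],0],[48,[0,0,-0.16],0],[48,[0,0,-0.25],0],[48,[0,0,-0.35],0],[48,[0,0,-0.45],0],[48,[0.1,0,-0.45],0],[48,[0.3,0,-0.45],0],[48,[0.5,0,-0.45],0],[48,[0.6,0,-0.45],0]])

```text
time_s: 17.2
eef_pos: [0.4617, 0.1661, 0.229]
eef_rot: [0.001, 0.172, 0.985, 0.0]
wrist_force: [1.3, 1.2, 0.9]
opening: 0.557
grasp_force: 0.0
```

>>> play_rows(plan=[[48,[0,0.1,0],0],[48,[0,0.2,0],0],[48,[0,0.3,0],0],[48,[0,0.4,0],0],[48,[0,0.4,0],0]])

```text
time_s: 17.7
eef_pos: [0.518, 0.3202, 0.2288]
eef_rot: [0.001, 0.17, 0.986, 0.001]
wrist_force: [-0.4, -0.4, 0.3]
opening: 0.562
grasp_force: 0.0
```

```bash
python3 - <<'E'
from h import *
c,s=np.cos(YAW),np.sin(YAW)
def yd(w): q=w.reshape(-1,3); d=q[:,:2]-O; return np.stack([c*d[:,0]+s*d[:,1],-s*d[:,0]+c*d[:,1],q[:,2]],1)*1e3
p=camera("top"); A=yd(np.load("top0.npz")["w"]); B=yd(world(p))
for n,X,y0,x0 in(("wag0",A,0,0),("wag",B,130,120),("cream0",A,65,120),("cream",B,65,120),("green0",A,-65,120),("green",B,-65,120)):
    k=(abs(X[:,1]-y0)<25)&(abs(X[:,2]-74)<6)&(abs(X[:,0]-x0)<62); r=cv2.minAreaRect(X[k,:2].astype(np.float32)); print(n,k.sum(),np.round(X[k].mean(0),1),np.round(r[0],1),np.round(r[1],1))
o=get_obs(); print(o["time_s"],o["eef_pos"],o["wrist_force"])
p=camera("side"); cv2.imwrite("pics/side5.png",cv2.resize(p["image"][130:310,140:400],None,fx=3,fy=3,interpolation=3)[:,:,::-1])
E
```

```text
wag0 483 [-2.8 -0.3 73.6] [-2.6 -0.5] [34.7 93.2]
wag 482 [122.3 129.5  73.3] [123.6 129.7] [95.1 35.9]
cream0 478 [119.9  64.8  73.3] [120.6  64.7] [93.8 35. ]
cream 469 [119.7  64.4  73.6] [120.3  64.5] [93.6 34.8]
green0 482 [117.2 -65.1  73.6] [117.4 -65. ] [93.6 34.7]
green 481 [117.1 -65.1  73.6] [117.2 -65.1] [93.9 34.5]
17.75 [0.51747013 0.31815774 0.22856362] [ 0.05387895 -0.41380635 -0.48576721]
```

View pics/side5.png

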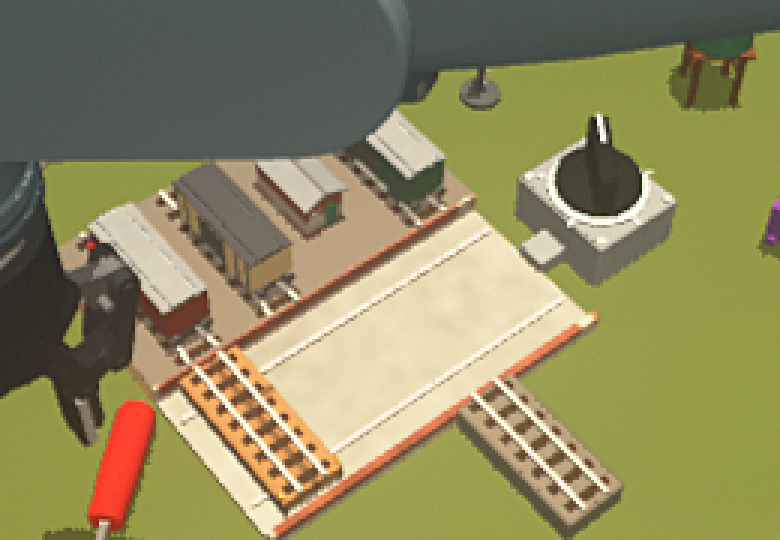

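The van at (160,265) stands on its rails against the stop, at yard (123, 129.7). The deck is in line, and the parked vans and the screwdriver haven't moved. Handing in.

```bash
python3 -c "
from bench import *
print(hand_in())"
```

```text
the job is handed in; nothing more can be done
None
```

The van was rolled along the rails until it touched the buffer stop on the empty road and was let go there. The deck was turned two clicks counter-clockwise and left in line. I handed the job in at about 18 s, and the hand-in call returned no verdict.

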